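# Stroke test of a touch strip

### The job

Stroke-test the blue touch strip on the grey sensor unit: set your fingertips lightly on its green end mark, then draw them along the wavy white line, over the three white marks, to the red end mark in one stroke without lifting off, pressing so that the sprung strip stays sunk part of the way but never reaches its stop. Finish with the fingertips still resting lightly on the red mark, holding the strip partly down: the program ends while you hold it there. Do not pick up or shift the unit or the things lying round it.

Things in the scene. Friction and masses are not known exactly. Their poses are not given: they have to be found in the camera images.
- touch_sensor: loose grey sensor unit, 250 (x) x 140 (y) x 26 mm, about 1.3 kg, any yaw; origin at the centre of its underside, z up. On it a wavy blue strip, 40 mm wide, its flat top 40 mm above the bench at rest, 14 mm proud of the housing; its middle (white line) is y = 35 mm x sin(pi x / 90 mm), x from -90 (green disc) to 90 mm (red disc). Shut fingertips rest on it, wide open ones straddle it
- strip (a joint): how far the blue strip is pressed down, m: 0 at rest, up to a hard stop at 0.010. It moves straight down as one piece wherever it is pressed, and springs back: it starts to move at about 0.5 N, and takes 0.5 N more per mm (about 3 N at 5 mm, 5.5 N at the stop)
- green (a point): centre of the green end disc (24 mm wide), where the stroke starts, on the strip's top face; at x = -90, y = 0 mm in the unit's frame; moves down with the strip
- mark_1 (a point): centre of the first white disc (16 mm wide) after green, on the strip's top; at x = -45, y = -35 mm in the unit's frame
- mark_2 (a point): centre of the second (middle) white disc, on the strip's top; at x = 0, y = 0 in the unit's frame
- mark_3 (a point): centre of the third white disc, on the strip's top; at x = 45, y = 35 mm in the unit's frame
- red (a point): centre of the red end disc (24 mm wide), where the stroke ends, on the strip's top; at x = 90, y = 0 mm in the unit's frame
- hex_key_set: bystander: red folding hex key set, 30 x 92 x 20 mm, lying loose beside the unit; origin at the centre of its underside
- adapter_3: bystander: silver threaded pipe adapter standing on its hex, 27 x 31 x 29 mm high, loose beside the unit; origin at the centre of its underside
- ptfe_tape: bystander: white tape on a blue spool, 52 mm across, 14 mm high, lying loose beside the unit; origin at the centre of its underside

How it is judged:
On the way, in this order (a step that is already met when the one before it is completed fails the run):
1. fingertips rest lightly on the green mark, the strip sunk 1 to 9 mm (horizontal distance between the grasp point and green below 0.015 m and value of joint strip between 0.001 and 0.009 m and contact force between the fingers and touch_sensor above 0.2 N), for 0.1 s.
2. fingertips pass over white mark 1 (within 13 mm), the strip sunk 1 to 9 mm (horizontal distance between the grasp point and mark_1 below 0.013 m and value of joint strip between 0.001 and 0.009 m and contact force between the fingers and touch_sensor above 0.2 N), for 0.04 s.
3. fingertips pass over white mark 2 (within 13 mm), the strip sunk 1 to 9 mm (horizontal distance between the grasp point and mark_2 below 0.013 m and value of joint strip between 0.001 and 0.009 m and contact force between the fingers and touch_sensor above 0.2 N), for 0.04 s.
4. fingertips pass over white mark 3 (within 13 mm), the strip sunk 1 to 9 mm (horizontal distance between the grasp point and mark_3 below 0.013 m and value of joint strip between 0.001 and 0.009 m and contact force between the fingers and touch_sensor above 0.2 N), for 0.04 s.
At the end, for the whole second after the job is handed in: the fingertips rest still on the red mark (within 15 mm) and hold the strip sunk 1 to 9 mm; the unit lies flat within 20 mm of where it was, and the hex key set, adapter and tape within 15 mm of where they were (horizontal distance between the grasp point and red below 0.015 m and value of joint strip between 0.001 and 0.009 m and contact force between the fingers and touch_sensor above 0.2 N and velocity of joint strip between -0.01 and 0.01 m/s and distance of touch_sensor from where it was at the start of the episode below 0.02 m and angle between touch_sensor's own z axis and vertical below 0.06 rad and distance of each of hex_key_set, adapter_3, ptfe_tape from where it was at the start of the episode below 0.015 m); the arm keeps its last pose, push and grip.
It fails at once if the strip is pressed to its stop (sunk more than 9.5 mm) (value of joint strip above 0.0095 m).
It fails at once if the fingertips come off the strip, or are close over it without pressing it, along the white marks (within 28 mm of one) (value of joint strip below 0.0004 m and z of the grasp point in the frame of touch_sensor below 0.067 m and (horizontal distance between the grasp point and mark_1 below 0.028 m or horizontal distance between the grasp point and mark_2 below 0.028 m or horizontal distance between the grasp point and mark_3 below 0.028 m)).
It fails at once if the sensor unit is shifted more than 20 mm, tipped or lifted (distance of touch_sensor from where it was at the start of the episode above 0.02 m or angle between touch_sensor's own z axis and vertical above 0.06 rad or height (world z) of touch_sensor above 0.008 m).
It fails at once if a bystander is moved more than 15 mm or lifted (distance of any of hex_key_set, adapter_3, ptfe_tape from where it was at the start of the episode above 0.015 m).
It also fails if it takes over 42 s, if anything falls off the work surface, if the arm or the gripper's body presses on something with over 40 N, if the wrist force passes 120 N, or if a joint passes its speed limit or range.

### The arm

A 7-joint arm with a two-finger parallel gripper is mounted at the origin on a cart in front of the work surface, level with it; the furniture and walls round the work are solid. World frame = base frame: x ahead of the robot, y to its left, z up, the work surface at z = 0. Lengths are in m, angles in rad, forces in N, time in s.
With the tool pointing down it reaches from about 0.35 to 0.9 m from the base axis. Payload 8.1 kg.
Tool frame: the origin (TCP) lies midway between the tips of the shut fingers; the grasp point (between the pads) lies 19 mm behind it; z points along the fingers, y is the direction in which the jaws open and shut (so a half turn about z gives the same grasp; the last joint's range is limited). The gripper opens to 85 mm and grips with 20 to 120 N. Pads are 22 mm wide; open, the fingers measure 114 mm over their backs; the gripper's body (76 mm by 85 mm) begins 54 mm behind the grasp point. The pads swing forward as they close: fully open they stand 13 mm farther back than shut.
Start: joints at [-1.227, 0.434, 0.025, 1.573, -0.012, 1.134, -0.075], TCP at [0.27, 0.564, 0.231] pointing down, gripper open.
Joint ranges: [-2.62, 2.62], [-0.44, 2.09], [-1.27, 1.32], [0.08, 2.57], [-1.32, 4.46], [0.12, 2], [-2.74, 2.74]. Speed limits (rad/s): [2.22, 2.22, 3.01, 3.01, 3.14, 3.14, 3.14].

### API

Orientations are given as a rotation vector (axis times angle).
In Python, from bench import ctrl gives the robot as it stands. The module is installed in compiled form; this text tells all that it offers. Calls block until the motion is done:
- ctrl.reach(position, orientation): joint-space move of the TCP to a pose.
- ctrl.movel(position, max_speed=0.15, orientation=None): straight line of the TCP; orientation=None keeps the orientation; max_speed is the mean speed in m/s.
- ctrl.goto_joints(angles): joint-space move.
- ctrl.release() and ctrl.gripper_close(): open the fingers fully, or close them until they stop; the grip force is fixed at half the most.
- ctrl.sleep(seconds).
- ctrl.solve_ik(position, orientation): joint angles nearest the present ones, or None.
- ctrl.grab_frame(name): name is "scene" or "top"; returns a dict with "pixels" (384x512x3 uint8, red, green, blue), "depth" (384x512 float32, m along the optical axis (not along the pixel's ray), 0 where there is no reading), "K" (3x3 intrinsics, pixels), "extrinsics" (4x4, takes a point from camera to world coordinates). Camera axes: x right, y up, looking along -z (the intrinsics and any distortion apply to the point x, -y, -z); pixel columns grow to the right and rows downward; lengths in m; the calibration is good to about 2 mm. A picture is of the moment at which its call begins.
A pose or a line that the arm cannot do raises ctrl.IKError and nothing moves.
- ctrl.close_job(): hands the job in, once; it reports no verdict.
Readings, each from a call of its own:
- ctrl.get_clock(): time.
- ctrl.get_qpos(): joint angles.
- ctrl.get_joint_vel(): joint speeds.
- ctrl.get_joint_torque(): joint torques, N m.
- ctrl.get_tcp_pos(): TCP position.
- ctrl.get_ee_rot(): TCP orientation.
- ctrl.get_wrist_force(): force on the tool from outside, world axes, zero at the start.
- ctrl.get_torque(): the same for the moment, N m.
- ctrl.get_finger_gap(): finger opening in m.
Only numpy, scipy, OpenCV 4.12 (cv2) and the standard library are available. Lean on these libraries where they do the work, as an engineer would, in place of code of your own. Each camera call takes 0.05 s, during which the arm holds its last target. There are 200 camera calls.

## Working session

There is one attempt and no reset: what is moved stays moved. The work goes in short steps, each a Python script; the robot and the scene stay as the last script left them, time stands still between calls to the robot, and variables do not carry over. Pictures are saved under pics/ and viewed, about 8 in all and at most 12, crops included, and the job is handed in when it is done.

```bash
mkdir -p pics
python3 - <<'E'
from bench import ctrl
import cv2,numpy as np,pickle
d={}
for n in("top","scene"):
    f=ctrl.grab_frame(n); d[n]=f
    cv2.imwrite(f"pics/{n}0.png",f["pixels"][:,:,::-1]); print(n,f["K"].tolist(),np.round(f["extrinsics"],3).tolist())
pickle.dump(d,open("f0.pkl","wb"))
print(ctrl.get_clock(),ctrl.get_ee_rot(),ctrl.get_tcp_pos(),ctrl.get_wrist_force())
E
```

```text
top [[358.1080525481075, 0.0, 255.21262769109074], [0.0, 358.1080525481075, 192.42206898781623], [0.0, 0.0, 1.0]] [[0.003, 0.989, -0.149, 0.44], [-1.0, 0.005, 0.014, 0.151], [0.015, 0.149, 0.989, 0.886], [0.0, 0.0, 0.0, 1.0]]
scene [[470.42742194813627, 0.0, 265.2490964650784], [0.0, 470.42742194813627, 191.12156089896715], [0.0, 0.0, 1.0]] [[-0.592, 0.465, -0.659, -0.008], [-0.806, -0.332, 0.49, 0.575], [0.009, 0.821, 0.571, 0.525], [0.0, 0.0, 0.0, 1.0]]
0.1 [-6.96002226e-01 -3.06333535e+00  2.20197367e-03] [0.26988454 0.56321692 0.23060861] [ 0.85626723  0.55143827 -0.1850076 ]
```

View pics/top0.png

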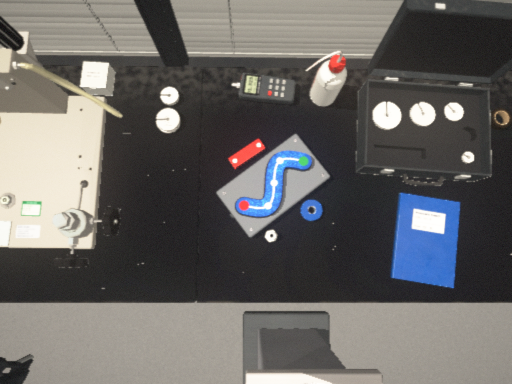

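View pics/scene0.png

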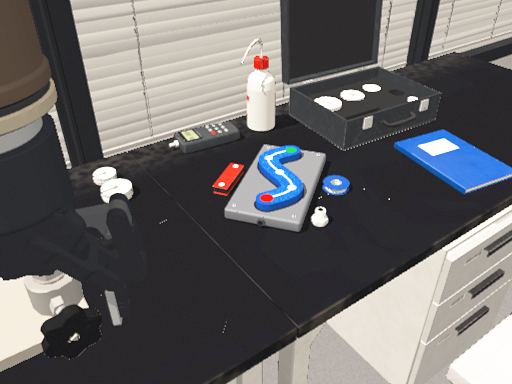

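Top view: unit centred near (273,185), green disc at (304,161), red disc at (243,206). The hex key is at (246,153), the adapter at (271,236) and the tape at (312,210). The scene view agrees. Next I'll locate the discs in both views.

```bash
cat > h.py <<'E'
import numpy as np,cv2
def ray(f,uv,z):
    K,T=f["K"],f["extrinsics"]
    d=np.array([(uv[0]-K[0,2])/K[0,0],-(uv[1]-K[1,2])/K[1,1],-1.])
    w=T[:3,:3]@d; return T[:3,3]+w*(z-T[2,3])/w[2]
def discs(f,box):
    hsv=cv2.cvtColor(f["pixels"],cv2.COLOR_RGB2HSV); m0=np.zeros(hsv.shape[:2],np.uint8); x0,y0,x1,y1=box; m0[y0:y1,x0:x1]=1
    out={}
    for n,r in dict(green=[((45,120,50),(80,255,255))],red=[((0,150,80),(8,255,255)),((172,150,80),(180,255,255))]).items():
        m=sum(cv2.inRange(hsv,*q) for q in r)*m0
        _,_,s,c=cv2.connectedComponentsWithStats(m); i=1+np.argmax(s[1:,4]); out[n]=(c[i],s[i])
    return out
E
python3 - <<'E'
import pickle,numpy as np
from h import *
d=pickle.load(open("f0.pkl","rb"))
for n,b in(("top",(215,135,335,235)),("scene",(247,140,330,215))):
    f=d[n]; o=discs(f,b); P={}
    for k,(c,s) in o.items():
        P[k]=ray(f,c,.04); x,y=np.round(c).astype(int)
        # depth check
        dep=float(f["depth"][y,x]); K=f["K"]
        pc=np.array([(c[0]-K[0,2])/K[0,0]*dep,-(c[1]-K[1,2])/K[1,1]*dep,-dep,1])
        print(n,k,c.round(1),s,P[k].round(4),"depthpt",(f["extrinsics"]@pc)[:3].round(4))
    v=P["red"]-P["green"]; print("len",np.linalg.norm(v),"mid",(P["red"]+P["green"])/2,"yaw",np.arctan2(v[1],v[0]))
    R=np.array([[v[0],-v[1]],[v[1],v[0]]])/np.linalg.norm(v); mid=((P["red"]+P["green"])/2)[:2]
    E=f["extrinsics"]
    for p in((-.045,-.035),(0,0),(.045,.035)):
        w=np.r_[mid+R@p,.04]; c=E[:3,:3].T@(w-E[:3,3]); K=f["K"]
        print("mark px",K[0,2]+K[0,0]*c[0]/-c[2],K[1,2]+K[1,1]*c[1]/c[2])
import cv2
a=cv2.resize(d["top"]["pixels"][130:240,210:335,::-1],None,fx=5,fy=5,interpolation=cv2.INTER_NEAREST)
cv2.imwrite("pics/crop.png",a)
E
```

```text
top green [303.1 160.7] [299 157   9   9  61] [0.6468 0.0232 0.04  ] depthpt [0.6475 0.0228 0.0371]
top red [246.2 152.7] [228 138  37  31 425] [0.6657 0.1614 0.04  ] depthpt [0.6726 0.1617 0.0141]
len 0.13946162255707162 mid [0.65622848 0.09232827 0.04      ] yaw 1.4348941183272932
mark px 294.7764199798497 145.4075556672792
mark px 274.6476394226311 156.67055275067273
mark px 254.28784305160508 168.06281402022665
scene green [290.5 149.3] [286 147  10   5  39] [0.6437 0.0262 0.04  ] depthpt [0.6475 0.023  0.0371]
scene red [266.3 197.4] [261 194  12   8  66] [0.5349 0.1686 0.04  ] depthpt [0.5374 0.1668 0.0378]
len 0.17918534422572205 mid [0.58931444 0.09741011 0.04      ] yaw 2.222885644890086
mark px 268.28382170239416 157.26882578136727
mark px 279.31301899132495 171.47742089279313
mark px 291.4552514714701 187.11990697220506
```

View pics/crop.png

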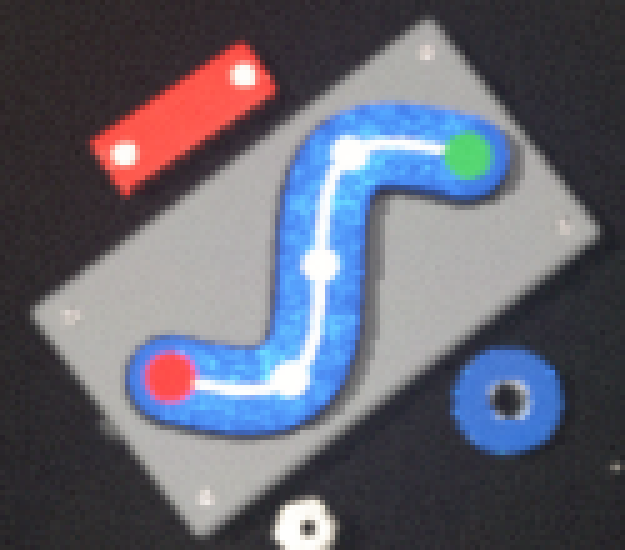

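The top red mask picked up the hex key set instead of the disc (crop: red disc at about (243.5,205.3)). The depth points from the two views agree with each other. I'll take red from a tighter box and move above green.

Run:
```python
import pickle,numpy as np,json
from h import *
from bench import ctrl
d=pickle.load(open("f0.pkl","rb")); f=d["top"]
c,s=discs(f,(232,194,256,218))["red"] if False else (None,None)
hsv=cv2.cvtColor(f["pixels"],cv2.COLOR_RGB2HSV)[194:218,232:256]
m=((hsv[...,0]<8)|(hsv[...,0]>172))&(hsv[...,1]>150)&(hsv[...,2]>80)
y,x=np.nonzero(m); uv=(x.mean()+232,y.mean()+194)
r=ray(f,uv,.04); print(uv,r)
G=np.mean([[.6468,.0232],[.6437,.0262],],0); Rd=np.mean([r[:2],[.5349,.1686]],0)
# depth points: views agree on these
G2=np.array([.6475,.0229]); print(G,Rd,np.linalg.norm(Rd-G))
G=(G+G2)/2; Rd=(Rd+[.5374,.1668])/2
mid=(G+Rd)/2; v=Rd-G; yaw=np.arctan2(v[1],v[0]); print(G,Rd,np.linalg.norm(v),mid,yaw)
json.dump(dict(mid=mid.tolist(),yaw=yaw),open("pose.json","w"))
rot=ctrl.get_ee_rot()
for p in (G,mid,Rd):
    q=ctrl.solve_ik([*p,.04],rot); print(None if q is None else np.round(q,2))
g=mid-.09*np.array([np.cos(yaw),np.sin(yaw)])
ctrl.reach([*g,.2],rot); ctrl.gripper_close()
ctrl.movel([*g,.075]); 
print(ctrl.get_clock(),ctrl.get_tcp_pos(),g,ctrl.get_finger_gap(),[ctrl.get_wrist_force().round(2).tolist() for _ in range(3)])
f=ctrl.grab_frame("scene"); cv2.imwrite("pics/s1.png",cv2.resize(f["pixels"][90:230,180:360,::-1],None,fx=4,fy=4))
```

```text
(np.float64(243.5), np.float64(205.0)) [0.53782816 0.16695713 0.04      ]
[0.64525 0.0247 ] [0.53636408 0.16777857] 0.17979883150532794
[0.646375 0.0238  ] [0.53688204 0.16728928] 0.18049344231751227 [0.59162852 0.09554464] 2.2226125042328095
[-0.29  0.68  0.26  1.71 -0.23  0.78  1.2 ]
[-0.41  0.61  0.23  1.84 -0.2   0.71  1.06]
[-0.51  0.57  0.15  1.93 -0.13  0.66  0.85]
4.1917 [0.64692888 0.02389542 0.07591063] [0.64622533 0.02399614] 0.0001783174093076247 [[0.0, 0.06, 0.13], [0.0, 0.06, 0.13], [0.0, 0.06, 0.13]]
```

View pics/s1.png

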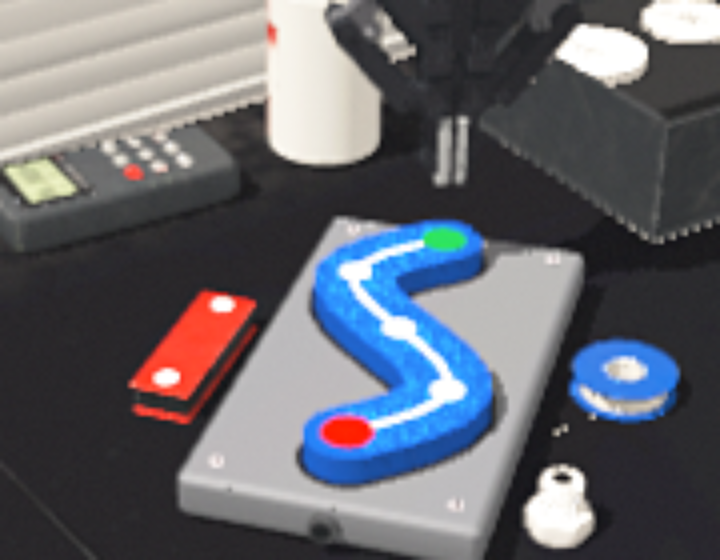

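The fingertips, shut at about (450,185) in this crop, hang right above the green disc at (446,240). Next I'll descend gently until the force is about 2.8 N.

Run:
```python
import json,numpy as np
from bench import ctrl
p=json.load(open("pose.json")); yaw=p["yaw"]; g=np.array(p["mid"])-.09*np.array([np.cos(yaw),np.sin(yaw)])
f0=ctrl.get_wrist_force()
z=.044; ctrl.movel([*g,z],.04)
while z>.029:
    ctrl.sleep(.1); f=ctrl.get_wrist_force()-f0
    print(round(z,4),ctrl.get_tcp_pos().round(4),f.round(2))
    if f[2]>2.4: break
    z-=.001; ctrl.movel([*g,z],.02)
print(ctrl.get_clock())
json.dump(dict(p,z=z,f0=f0.tolist()),open("pose.json","w"))
```

```text
0.044 [0.6465 0.024  0.0443] [-0.48  0.74  0.49]
0.043 [0.6463 0.024  0.0431] [ 0.12  0.71 -0.45]
0.042 [0.6462 0.024  0.042 ] [ 0.51  0.79 -0.13]
0.041 [0.6462 0.024  0.041 ] [-0.04  0.59 -0.06]
0.04 [0.6463 0.024  0.0401] [ 0.65  1.19 -0.06]
0.039 [0.6463 0.024  0.0391] [0.47 1.38 1.4 ]
0.038 [0.6463 0.024  0.0381] [1.38 1.2  0.36]
0.037 [0.6463 0.024  0.037 ] [1.49 1.22 1.55]
0.036 [0.6463 0.024  0.036 ] [0.16 1.31 2.75]
8.0667
```

Run:
```python
import json,numpy as np
from bench import ctrl
p=json.load(open("pose.json")); yaw=p["yaw"]; mid=np.array(p["mid"]); f0=np.array(p["f0"])
R=np.array([[np.cos(yaw),-np.sin(yaw)],[np.sin(yaw),np.cos(yaw)]])
def force():
    a=[]
    for _ in range(4): ctrl.sleep(.03); a.append(ctrl.get_wrist_force()-f0)
    return np.mean(a,0)
z=.0355; print("green",force().round(2))
for x in np.linspace(-90,90,19):
    w=mid+R@[x/1000,.035*np.sin(np.pi*x/90)]
    ctrl.movel([*w,z],.03); f=force(); t=ctrl.get_tcp_pos()
    print(int(x),(t[:2]-w).round(4),t[2].round(4),f.round(2))
    if not .6<f[2]<4.8: print("stop"); break
print(ctrl.get_clock())
f=ctrl.grab_frame("scene"); import cv2; cv2.imwrite("pics/s2.png",cv2.resize(f["pixels"][90:230,180:360,::-1],None,fx=4,fy=4))
```

```text
green [0.77 1.19 2.76]
-90 [ 0.0001 -0.    ] 0.0355 [1.3  1.27 2.88]
-80 [0.0001 0.0007] 0.0355 [0.55 3.22 2.81]
-70 [0.0001 0.0008] 0.0356 [0.83 3.13 2.82]
-60 [-0.0001  0.0008] 0.0355 [0.61 3.18 2.83]
-50 [-0.0002  0.0007] 0.0354 [-0.11  2.85  3.07]
-40 [-0.0005  0.0005] 0.0354 [-0.86  2.34  2.56]
-30 [-0.0006  0.0003] 0.0353 [-1.14  1.7   2.95]
-20 [-0.0007  0.0002] 0.0352 [-0.97  1.38  3.04]
-10 [-0.0007  0.0001] 0.0352 [-0.61  1.76  3.27]
0 [-0.0007  0.0001] 0.0352 [-0.52  1.21  2.94]
10 [-0.0007  0.    ] 0.0352 [-0.92  1.08  3.1 ]
20 [-0.0007  0.0001] 0.0353 [-1.3   1.25  2.97]
30 [-0.0007  0.0002] 0.0353 [-0.64  2.35  2.63]
40 [-0.0006  0.0004] 0.0353 [-0.84  2.55  2.44]
50 [-0.0004  0.0005] 0.0354 [-0.36  2.9   2.6 ]
60 [-0.0001  0.0006] 0.0355 [-0.06  3.31  2.61]
70 [0.     0.0006] 0.0356 [0.14 2.77 2.65]
80 [0.0001 0.0006] 0.0356 [0.49 3.17 3.45]
90 [0.0001 0.0006] 0.0356 [0.96 3.29 2.46]
21.4833
```

View pics/s2.png

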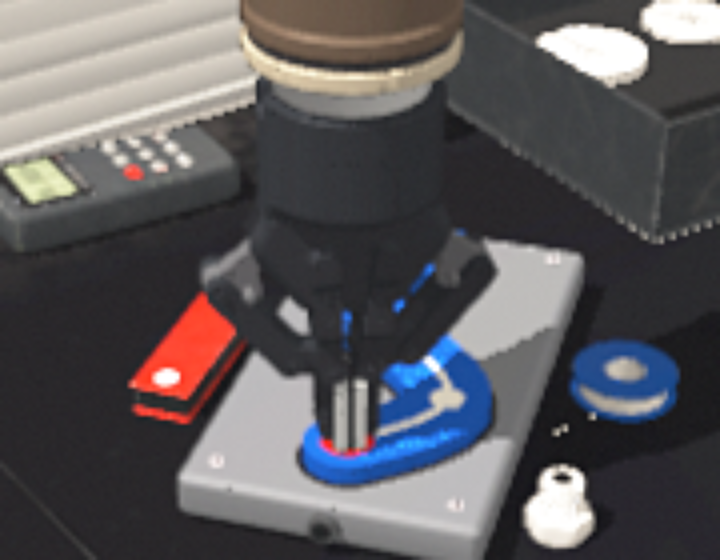

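The fingertips are on the red disc at about (348,445). The unit's corners, the hex key, the adapter and the tape sit at the same pixels as before, and the force is steady near 2.7 N. I'm handing in now.

```bash
python3 -c "
from bench import ctrl
ctrl.sleep(.3);print(ctrl.get_wrist_force(),ctrl.get_clock());ctrl.close_job()"
```

```text
[1.20655787 2.44026984 2.66205919] 21.8333
the job is handed in; nothing more can be done
```

I stroked the strip from the green mark to the red mark in one pass with shut fingertips, and handed the job in at 21.8 s while still pressing on red. No verdict is reported.

- **Pressure:** the vertical force read about 2.4–3.5 N along the whole line, with the fingertips 35–36 mm above the bench. That puts the strip about 4.5 mm down, between its 1 and 9 mm limits. I worked the depth out from height and force because the strip joint itself cannot be read.
- **Tracking:** the tip stayed within 1 mm of the planned line. The line comes from camera positions that agreed to about 3 mm between views.
- **End state:** the last picture shows the tips on the red disc. The unit, adapter and tape, and the part of the hex key set not hidden by the gripper, are where they were before the stroke. The last force reading was 2.7 N.
- **Disagreements:** the first automatic search for the red disc in the top view picked the hex key set by mistake; I corrected that before moving. Single force readings during the descent were noisy by about 1 N, so I used averages of four during the stroke.

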